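Pack the sawn core specimens into the strength-test case

ROBOT

A 6-joint arm with a two-finger parallel gripper is mounted at the origin on the work surface. World frame = base frame: x ahead of the robot, y to its left, z up, the work surface at z = 0. Lengths are in mm, angles in rad, forces in N, time in s.
With the tool pointing down it reaches from about 275 to 1000 mm from the base axis. Payload 8.4 kg.
Tool frame: the origin (TCP) lies on the centre line of the jaws, within the pads' length; the fingertips stand 17 mm ahead of it and the grasp point (between the pads) lies 2 mm behind it (r.tcp_to_tips is the z of the fingertips in the tool frame, in mm); z points along the fingers, y is the direction in which the jaws open and shut (so a half turn about z gives the same grasp; the last joint's range is limited). The gripper opens to 85 mm and grips with 20 to 120 N. Pads are 22 mm wide; open, the fingers measure 114 mm over their backs; the gripper's body (76 mm by 85 mm) begins 54 mm behind the grasp point. The pads swing forward as they close: fully open they stand 13 mm farther back than shut.
Start: joints at [-1.247, 0.353, 1.633, -0, 1.155, -0.002], TCP at [200.04, -592.125, 248.281] pointing down, gripper open.
Joint ranges: [-2.63, 2.63], [-0.92, 2.1], [0.06, 2.66], [-1.3, 4.44], [0, 2.69], [-3.02, 3.02]. Speed limits (rad/s): [2.22, 2.22, 2.79, 3.14, 3.14, 3.14].

INTERFACE

Orientations are given as [roll, pitch, yaw] about the fixed x, y, z axes, in that order (R = Rz(yaw) Ry(pitch) Rx(roll)).
In Python, from rig import r, cams, job gives the robot as it stands.
- The arm moves only by the tool drive_tool, never from a script. Its argument "deltas" is a list of rows, each a list of 4 numbers: the shift along the tool's x, y, z in cm, then the turn about the tool's z in rad. In form: [[x, y, z, roll], ...]. A call has 1 to 12 rows; each row shifts and turns the commanded pose from where the row before left it, along the tool's axes as they then stand; what a row does not reach is not made up. A row lasts 1/12 s, in which the tool goes at most 41.7 mm and 7.16 degrees, less where a joint would pass 70% of its speed; a pose out of reach is approached as far as the arm can. A call with a gripper value outside its range is refused whole. "jaw" is the closure, from 0 (fully open) to 1 (shut), set as the call begins (left out, the last holds). The fingers move at their own pace and stop on an object; "force" is the grip in N (left out, the last holds). Time passes only in rows, so rows that do not move let the fingers close. It gives the time, the measured TCP pose, the force and the opening at its end, in the units of the state.
- r.sense(): the state, without advancing time (a new reading comes with each control period).
- cams.grab_frame(name): name is "scene" or "top" or "wrist"; returns (picture, depth): 400x640x3 uint8, red, green, blue; 400x640 float32, mm along the optical axis (not along the pixel's ray), 0 where there is no reading.
- cams.camera_params(name): a dict with "fx", "fy", "cx", "cy" (pixels), "R" (3x3) and "t" (3): a world point X has camera coordinates R X + t. Camera axes: x right, y down, z forward; pixel columns grow to the right and rows downward; lengths in mm; the calibration is good to about 2 mm. The wrist camera is an equidistant fisheye: a pixel r from the principal point sees the ray r / f radians off the axis. A picture is of the moment at which its call begins: read the wrist's pose just before it. camera_params takes no time and is no camera call; for the wrist camera it gives the pose at the moment of the call.
- job.sign_off(): hands the job in, once; it reports no verdict.
The state is a dict: "clock": time; "qpos": joint angles; "qvel": joint speeds; "joint_efforts": joint torques, N m; "eef_pos": TCP position; "tcp_rot": TCP orientation; "contact_force": force on the tool from outside, world axes, zero at the start; "wrist_torque": the same for the moment, N m; "opening": opening from 0.0 (shut) to 1.0 (fully open).
Only numpy, scipy, OpenCV 4.12 (cv2) and the standard library are available. Lean on these libraries where they do the work, as an engineer would, in place of code of your own. Each camera call takes 0.05 s, during which the arm holds its last target. There are 200 camera calls.

TASK

Pack the four loose limestone core specimens standing on the bench that are sawn square at both ends into the plywood specimen case: one in each well, thickest core in the widest well and so on down to the thinnest in the narrowest, each set down in it, not dropped, so that it stands upright on the floor of its well. Leave the two stubs with a slanting broken end standing where they are; they cannot be tested.

Things in the scene. Friction and masses are not known exactly. Their poses are not given: they have to be found in the camera images.
- mid_aq (a point): the thinnest core specimen: a plain solid cylinder of grey banded limestone, 27 mm in diameter, 66 mm long, both ends sawn flat and square, about 0.10 kg, standing loose and upright on the bench. The point is its centre, half-way up (33 mm above its foot); z is its long axis.
- mid_bq (a point): the second thinnest core specimen: a plain solid cylinder of grey banded limestone, 36.4 mm in diameter, 78 mm long, both ends sawn flat and square, about 0.21 kg, standing loose and upright on the bench. The point is its centre, half-way up (39 mm above its foot); z is its long axis.
- mid_nq (a point): the second thickest core specimen: a plain solid cylinder of grey banded limestone, 47.6 mm in diameter, 88 mm long, both ends sawn flat and square, about 0.41 kg, standing loose and upright on the bench. The point is its centre, half-way up (44 mm above its foot); z is its long axis.
- mid_hq (a point): the thickest core specimen: a plain solid cylinder of grey banded limestone, 61 mm in diameter, 84 mm long, both ends sawn flat and square, about 0.64 kg, standing loose and upright on the bench. The point is its centre, half-way up (42 mm above its foot); z is its long axis.
- well_aq (a point): the narrowest well of the specimen case, made for the 27 mm core: a round blind hole 41 mm across and 18 mm deep in a white plastic block 94 mm square. The point is the middle of the hole's flat floor (thin black pad), 14 mm above the bench; Four such blocks, order varying, sit two by two 98 mm apart in a fixed plywood case 226 mm square with walls to 36 mm above the bench; x, y lie along its sides.
- well_bq (a point): the second narrowest well of the specimen case, made for the 36.4 mm core: a round blind hole 50 mm across and 18 mm deep in a white plastic block 94 mm square. The point is the middle of the hole's flat floor (thin black pad), 14 mm above the bench; Four such blocks, order varying, sit two by two 98 mm apart in a fixed plywood case 226 mm square with walls to 36 mm above the bench; x, y lie along its sides.
- well_nq (a point): the second widest well of the specimen case, made for the 47.6 mm core: a round blind hole 62 mm across and 18 mm deep in a white plastic block 94 mm square. The point is the middle of the hole's flat floor (thin black pad), 14 mm above the bench; Four such blocks, order varying, sit two by two 98 mm apart in a fixed plywood case 226 mm square with walls to 36 mm above the bench; x, y lie along its sides.
- well_hq (a point): the widest well of the specimen case, made for the 61 mm core: a round blind hole 76 mm across and 18 mm deep in a white plastic block 94 mm square. The point is the middle of the hole's flat floor (thin black pad), 14 mm above the bench; Four such blocks, order varying, sit two by two 98 mm apart in a fixed plywood case 226 mm square with walls to 36 mm above the bench; x, y lie along its sides.
- stub_nq_mid (a point): a broken stub that must stay: grey limestone 47.6 mm in diameter standing on its sawn foot, its upper end a steep slanting break from 44 mm up on one side to 82 mm on the other (a small flat ledge at the high side, towards its own +x). The point is on its axis 30 mm above its foot.
- stub_bq_mid (a point): a broken stub that must stay: grey limestone 36.4 mm in diameter standing on its sawn foot, its upper end a steep slanting break from 42 mm up on one side to 74 mm on the other (a small flat ledge at the high side, towards its own +x). The point is on its axis 30 mm above its foot.
Things that resemble listed ones, but are neither listed nor needed, are in the scene too. What is shaped like the part that bears mid_nq but orange is not meant.

How it is judged:
By the outcome, as a careful person would: the job done as asked, in the order asked, and still so for the second after the job is handed in, with the robot touching nothing.
It also fails if it takes over 115 s, if anything falls off the work surface, if the arm or the gripper's body presses on something with over 40 N, if the wrist force passes 120 N, or if a joint passes its speed limit or range.

## Working session

There is one attempt and no reset: what is moved stays moved. The work goes in short steps, Python scripts to look and compute and a tool call to move; the robot and the scene stay as the last step left them, time stands still between calls to the robot, and variables do not carry over. Pictures are saved under pics/ and viewed, about 12 in all and at most 16, crops included, and the job is handed in when it is done.

Besides the shell and the picture viewer there is one more tool, called after "Emit:" by a JSON object that holds its "api" and its "payload", one argument or row to a line. drive_tool: Moves the arm, as the interface text tells. Its arguments: {"type":"object","properties":{"deltas":{"type":"array"},"jaw":{"type":"number"},"force":{"type":"number"}},"required":["deltas"]}

```bash
ls; mkdir -p pics
python3 - <<'E'
from rig import r,cams,job
import cv2,numpy as np
print(r.sense()); print(r.tcp_to_tips)
for n in("scene","top"):
    p,d=cams.grab_frame(n); cv2.imwrite(f"pics/{n}0.png",p[:,:,::-1]); np.save(f"{n}0.npy",d); c=cams.camera_params(n); print(n,c)
E
```

```text
pics
{'clock': 0.0, 'qpos': array([-1.24738214e+00,  3.53637592e-01,  1.63411865e+00,  1.27227689e-05,
        1.15525329e+00, -2.37904609e-03]), 'qvel': array([ 5.79300101e-05, -4.74424118e-04, -2.55550550e-05,  9.72321159e-05,
        2.29700148e-04,  7.23428265e-04]), 'joint_efforts': array([ 2.08784641e-04, -6.05257630e+01, -3.42069054e+01,  1.89215342e-05,
        9.38325509e-03, -4.09258257e-05]), 'eef_pos': array([ 199.90741252, -591.68122402,  247.57490512]), 'tcp_rot': array([-3.14017580e+00, -1.50035328e-05,  3.25788081e-01]), 'contact_force': array([-0.42609615,  0.28464972, -0.1175356 ]), 'wrist_torque': array([-0.01945886, -0.00416758, -0.0331455 ]), 'opening': 1.002507596954863}
17.0
scene {'fx': 368.0593546346966, 'fy': 368.0593546346966, 'cx': 317.8880328097796, 'cy': 201.32286795427166, 'R': array([[ 0.31936326,  0.94756794,  0.01105037],
       [ 0.58782266, -0.18894325, -0.78661615],
       [-0.74328435,  0.25771196, -0.61734344]]), 't': array([-158.62733278, -286.83084988, 1215.0651042 ])}
top {'fx': 387.98129948417085, 'fy': 387.98129948417085, 'cx': 330.55653210463555, 'cy': 202.9165454604655, 'R': array([[-0.02949015, -0.99949511,  0.01182623],
       [-0.98238256,  0.02679688, -0.18494981],
       [ 0.18453952, -0.01707208, -0.98267681]]), 't': array([-18.53987259, 522.39470234, 878.13406379])}
```

View pics/top0.png

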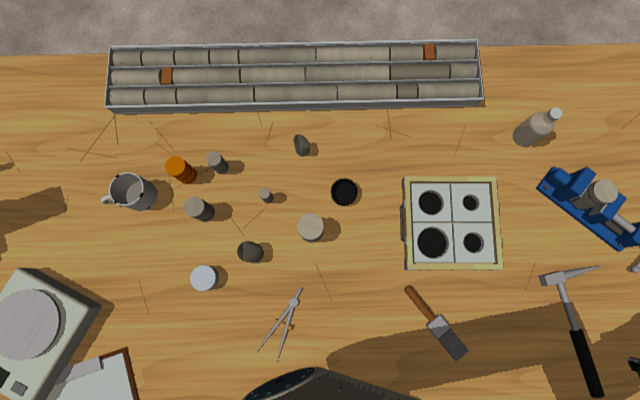

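View pics/scene0.png

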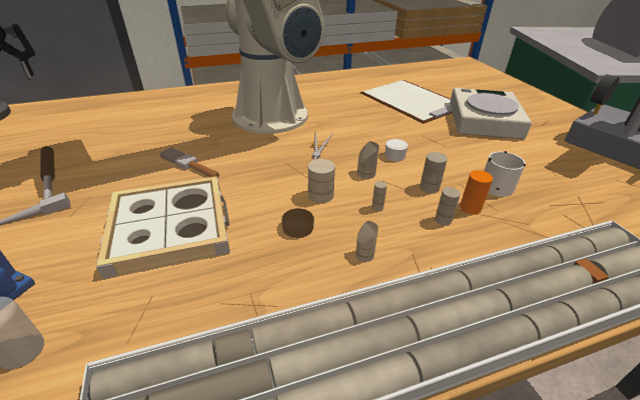

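The top view shows the cores at HQ (311,227), NQ (199,208), BQ (217,162) and AQ (265,195). The stubs are at (250,251) and (302,145), and an orange decoy is at (180,169). The case is at (450,223), with its larger wells on the left.

Next I measure with depth: core tops at their known heights, and the wells in the block plane.

```bash
cat > h.py <<'E'
from rig import r,cams,job
import cv2,numpy as np
def world(d,c):
    v,u=np.indices(d.shape); X=np.stack([(u-c["cx"])/c["fx"]*d,(v-c["cy"])/c["fy"]*d,d],-1)
    return (X-c["t"])@c["R"]
def ray(u,v,z,c):
    k=c["R"].T@np.array([(u-c["cx"])/c["fx"],(v-c["cy"])/c["fy"],1]); o=-c["R"].T@c["t"]
    return o+k*(z-o[2])/k[2]
E
python3 - <<'E'
from h import *
c=cams.camera_params("top"); d=np.load("top0.npy"); W=world(d,c); img=cv2.imread("pics/top0.png")
print("bench z",np.median(W[300:320,150:250,2]))
for n,u,v,L in [("hq",311,227,84),("nq",199,208,88),("bq",217,162,78),("aq",265,195,66),("stubN",250,251,0),("stubB",302,145,0),("orange",180,169,0),("cup",132,190,0),("white",203,278,0),("blackcap",344,192,0)]:
    win=np.zeros(d.shape,np.uint8); win[v-26:v+27,u-26:u+27]=1
    m=((W[...,2]>15)&(win>0)).astype(np.uint8); _,l=cv2.connectedComponents(m); m=(l==l[v,u])
    P=W[m]; top=np.percentile(P[:,2],97)
    s=m&(abs(W[...,2]-(L or top))<5); (cx,cy),rad=cv2.minEnclosingCircle(np.argwhere(s)[:,::-1].astype(np.float32))
    # subpixel-ish: centroid
    q=np.argwhere(s).mean(0); w=ray(q[1],q[0],L or top,c)
    print(n,"top",top.round(1),"px",q[::-1].round(1),"xy",w.round(1),"eqD",(2*np.sqrt(s.sum()/np.pi)*np.median(d[s])/c["fx"]).round(1))
g=img.max(2); 
m=(g<75).astype(np.uint8); 
cs,_=cv2.findContours(m[180:268,408:495],cv2.RETR_EXTERNAL,cv2.CHAIN_APPROX_NONE)
for k in cs:
    if cv2.contourArea(k)>60:
        e=cv2.fitEllipse(k); u,v=e[0][0]+408,e[0][1]+180; w14=ray(u,v,14,c);w32=ray(u,v,32,c); print("well",round(u,1),round(v,1),w14.round(1),w32.round(1),e[1])
# case: white blocks
hsv=cv2.cvtColor(img,cv2.COLOR_BGR2HSV); m=((hsv[...,1]<40)&(hsv[...,2]>150)).astype(np.uint8); m[:,:400]=0;m[:,505:]=0;m[:170]=0;m[275:]=0
P=np.argwhere(m)[:,::-1].astype(np.float32); h=cv2.convexHull(P); R=cv2.boxPoints(cv2.minAreaRect(P))
print("block corners",[ray(*p,32,c)[:2].round(1) for p in R], "z",np.median(W[m>0][:,2]))
cv2.imwrite("pics/crop1.png",cv2.resize(img[130:285,170:510],None,fx=2.3,fy=2.3,interpolation=cv2.INTER_CUBIC))
E
```

```text
bench z -1.6023164641443588
hq top 85.5 px [309.8 225.5] xy [464.1  15.9  84. ] eqD 60.0
nq top 89.1 px [193.3 205.6] xy [516.5 279.4  88. ] eqD 46.6
bq top 79.1 px [213.  157.9] xy [631.5 240.8  78. ] eqD 35.6
aq top 67.1 px [263.9 192.4] xy [547.9 122.8  66. ] eqD 26.6
stubN top 82.0 px [240.9 250.9] xy [411.5 171.6  82. ] eqD 26.9
stubB top 74.3 px [296.  140.4] xy [671.2  45.2  74.3] eqD 20.1
orange top 88.6 px [174.8 165.1] xy [613.1 325.4  88.6] eqD 44.8
cup top 83.2 px [292.3 202.6] xy [518.3  55.1  83.2] eqD 101.1
white top 40.2 px [202.3 277.3] xy [356.  268.9  40.2] eqD 54.7
blackcap top 83.0 px [290.9 202.5] xy [518.6  58.2  83. ] eqD 101.3
well 472.2 242.3 [ 420.8 -377.2   14. ] [ 419.5 -370.3   32. ] (16.224328994750977, 19.196496963500977)
well 431.8 242.4 [ 423.4 -278.2   14. ] [ 422.  -273.3   32. ] (27.62960433959961, 29.868959426879883)
well 469.6 202.5 [ 519.7 -380.3   14. ] [ 516.5 -373.3   32. ] (12.256113052368164, 14.721882820129395)
well 429.9 202.5 [ 522.4 -281.2   14. ] [ 519.1 -276.2   32. ] (21.035499572753906, 23.540504455566406)
block corners [array([ 572.3, -216.1]), array([ 571.8, -453.4]), array([ 371.4, -435.8]), array([ 372.7, -207.9])] z 30.994810910277614
```

View pics/crop1.png

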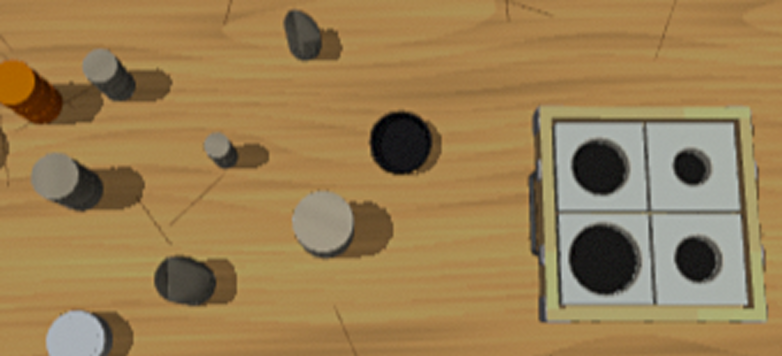

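The wells, left to right and top to bottom, are NQ (430,202), AQ (470,202), HQ (432,242) and BQ (472,242). Taking rays at mid-depth gives HQ (422.7,-275.8), NQ (520.8,-278.7), BQ (420.2,-373.8) and AQ (518.1,-376.8). Their spacings all come to 98 mm, which confirms them. The stubs at (250,251) and (302,145) have slanted tops and are not targets.

I turn the tool to yaw π/2 first, so tool x is world y and tool y is world x.

Emit:
{"api": "drive_tool", "payload": {
  "deltas": [
    [0, 0, 0, -0.12],
    [0, 0, 0, -0.12],
    [0, 0, 0, -0.12],
    [0, 0, 0, -0.12],
    [0, 0, 0, -0.12],
    [0, 0, 0, -0.12],
    [0, 0, 0, -0.12],
    [0, 0, 0, -0.12],
    [0, 0, 0, -0.12],
    [0, 0, 0, -0.12],
    [0, 0, 0, -0.045],
    [0, 0, 0, 0]
  ],
  "jaw": 0,
  "force": 50
}}

```text
clock: 1.1
eef_pos: [200.0, -591.9, 247.9]
tcp_rot: [-3.141, -0.001, 1.573]
contact_force: [0.7, -0.8, -0.0]
opening: 0.999
```

Emit:
{"api": "drive_tool", "payload": {
  "deltas": [
    [3.58, 1.55, 0, 0],
    [3.58, 1.55, 0, 0],
    [3.58, 1.55, 0, 0],
    [3.58, 1.55, 0, 0],
    [3.58, 1.55, 0, 0],
    [3.58, 1.55, 0, 0],
    [3.58, 1.55, 0, 0],
    [3.58, 1.55, 0, 0],
    [3.58, 1.55, 0, 0],
    [3.58, 1.55, 0, 0],
    [3.58, 1.55, 0, 0],
    [3.58, 1.55, 0, 0]
  ]
}}

```text
clock: 2.1
eef_pos: [386.3, -160.7, 248.4]
tcp_rot: [3.141, 0.0, 1.568]
contact_force: [0.6, -0.5, 0.4]
opening: 1.003
```

Emit:
{"api": "drive_tool", "payload": {
  "deltas": [
    [3.58, 1.55, 0, 0],
    [3.58, 1.55, 0, 0],
    [3.58, 1.55, 0, 0],
    [3.58, 1.55, 0, 0],
    [3.58, 1.55, 0, 0],
    [0, 0, 3, 0],
    [0, 0, 3, 0],
    [0, 0, 2, 0],
    [0, 0, 0, 0],
    [0, 0, 0, 0]
  ]
}}

```text
clock: 2.93
eef_pos: [462.8, 16.5, 167.8]
tcp_rot: [-3.139, 0.0, 1.57]
contact_force: [-0.3, 0.2, 0.1]
opening: 0.997
```

A wrist look to check alignment before descending.

```bash
cat >> h.py <<'E'
def wrist_tops(z,tol=5,img=None):
    """blobs of wrist depth points near height z: centre xy, eq diameter"""
    s=r.sense(); c=cams.camera_params("wrist"); p,d=cams.grab_frame("wrist")
    if img: cv2.imwrite(img,p[:,:,::-1])
    v,u=np.indices(d.shape); a=u-c["cx"]; b=v-c["cy"]; rr=np.hypot(a,b)+1e-9; th=rr/c["fx"]
    t=np.tan(np.minimum(th,1.45)); X=np.stack([a/rr*t*d,b/rr*t*d,d],-1); W=(X-c["t"])@c["R"]
    m=((abs(W[...,2]-z)<tol)&(d>0)&(th<1.3)).astype(np.uint8); n,l,st,ce=cv2.connectedComponentsWithStats(m)
    for i in range(1,n):
        if st[i,4]>150:
            P=W[l==i]; print("blob px",ce[i].round(),"n",st[i,4],"mid",((P.min(0)+P.max(0))/2).round(1),"ext",np.ptp(P,axis=0).round(1))
    print("tcp",s["eef_pos"].round(1))
E
python3 -c "
from h import *
print({k:v for k,v in cams.camera_params('wrist').items() if k!='R'})
wrist_tops(84,5,'pics/w1.png')"
```

```text
{'fx': 309.70691628693146, 'fy': 309.70691628693146, 'cx': 318.63386654643256, 'cy': 199.47692586457262, 't': array([-462.65459069,    3.09574994,  306.89167125])}
blob px [234.   3.] n 246 mid [407.9 170.3  80.9] ext [37.8  6.8  3.8]
blob px [320. 210.] n 5275 mid [464.   18.   82.1] ext [60.8 60.4  6.2]
blob px [  4. 244.] n 210 mid [ 78.5 -22.2  84. ] ext [18.5 54.9  9.8]
tcp [462.8  16.5 167.8]
```

View pics/w1.png

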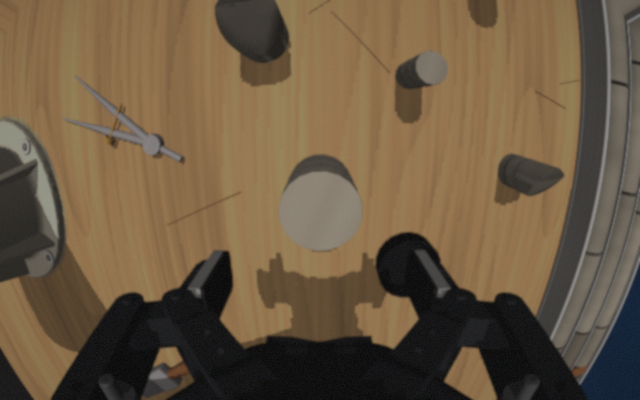

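The wrist view shows HQ's disc at px (320,210), centred between the fingers. The wrist and top measurements agree within 2 mm, so I descend and grip.

Emit:
{"api": "drive_tool", "payload": {
  "deltas": [
    [0.05, 0.1, 2.5, 0],
    [0, 0, 2.5, 0],
    [0, 0, 2.5, 0],
    [0, 0, 2, 0],
    [0, 0, 1.3, 0],
    [0, 0, 0, 0],
    [0, 0, 0, 0]
  ]
}}

```text
clock: 3.57
eef_pos: [465.4, 16.8, 61.3]
tcp_rot: [3.141, -0.0, 1.57]
contact_force: [0.3, -0.3, 0.0]
opening: 1.0
```

Emit:
{"api": "drive_tool", "payload": {
  "deltas": [
    [0, 0, 0, 0],
    [0, 0, 0, 0],
    [0, 0, 0, 0],
    [0, 0, 0, 0],
    [0, 0, 0, 0],
    [0, 0, 0, 0],
    [0, 0, 0, 0],
    [0, 0, 0, 0],
    [0, 0, 0, 0],
    [0, 0, 0, 0]
  ],
  "jaw": 1,
  "force": 50
}}

```text
clock: 4.4
eef_pos: [464.9, 16.9, 61.9]
tcp_rot: [3.14, 0.0, 1.571]
contact_force: [-4.2, -0.1, 10.2]
opening: 0.705
```

Emit:
{"api": "drive_tool", "payload": {
  "deltas": [
    [0, 0, -1, 0],
    [0, 0, -2.5, 0],
    [0, 0, -2.5, 0],
    [0, 0, -2.5, 0],
    [0, 0, -1.5, 0],
    [0, 0, 0, 0],
    [0, 0, 0, 0]
  ]
}}

```text
clock: 4.98
eef_pos: [464.8, 17.0, 161.1]
tcp_rot: [3.139, -0.0, 1.571]
contact_force: [0.0, 1.0, -6.6]
opening: 0.701
```

Emit:
{"api": "drive_tool", "payload": {
  "deltas": [
    [-1.5, -0.2, 0, 0],
    [-3, -0.45, 0, 0],
    [-3, -0.45, 0, 0],
    [-3, -0.45, 0, 0],
    [-3, -0.45, 0, 0],
    [-3, -0.45, 0, 0],
    [-3, -0.45, 0, 0],
    [-3, -0.45, 0, 0],
    [-3, -0.45, 0, 0],
    [-2.5, -0.4, 0, 0],
    [-1.25, 0, 0, 0],
    [0, 0, 0, 0]
  ]
}}

```text
clock: 5.98
eef_pos: [421.9, -277.4, 159.0]
tcp_rot: [-3.14, -0.0, 1.568]
contact_force: [1.1, -0.1, -7.2]
opening: 0.699
```

Emit:
{"api": "drive_tool", "payload": {
  "deltas": [
    [0, 0, 0, 0],
    [0, 0, 0, 0],
    [0, 0, 0, 0],
    [0, 0, 0, 0]
  ]
}}

```text
clock: 6.32
eef_pos: [422.5, -274.4, 160.0]
tcp_rot: [-3.141, -0.001, 1.572]
contact_force: [0.2, 0.3, -6.0]
opening: 0.703
```

```bash
cat >> h.py <<'E'
def topdisc(x,y,z,R,tol=6):
    "centre of a disc near (x,y) at about height z, from the top camera"
    c=cams.camera_params("top"); p,d=cams.grab_frame("top"); W=world(d,c)
    m=(abs(W[...,2]-z)<tol)&(np.hypot(W[...,0]-x,W[...,1]-y)<R+12)
    q=np.argwhere(m).mean(0); zz=np.median(W[...,2][m]); e=np.ptp(W[m],axis=0)
    print("disc n",m.sum(),"z",zz.round(1),"xy",ray(q[1],q[0],zz,c).round(1),"ext",e.round(1)); return p
E
python3 -c "
from h import *
s=r.sense(); print(s['eef_pos'],s['contact_force']); z=s['eef_pos'][2]-61+84
p=topdisc(423,-276,z,30); p2,_=cams.grab_frame('scene')
cv2.imwrite('pics/t2.png',np.vstack([cv2.resize(p[160:290,330:530],(800,520))[::1,::1,::-1]])); cv2.imwrite('pics/s2.png',p2[:,:,::-1])"
```

```text
[ 422.52415878 -274.40655897  160.03149192] [ 0.22467788  0.33505993 -6.04676908]
disc n 286 z 180.9 xy [ 422.8 -259.   180.9] ext [71.2 28.1  8.5]
```

View pics/s2.png

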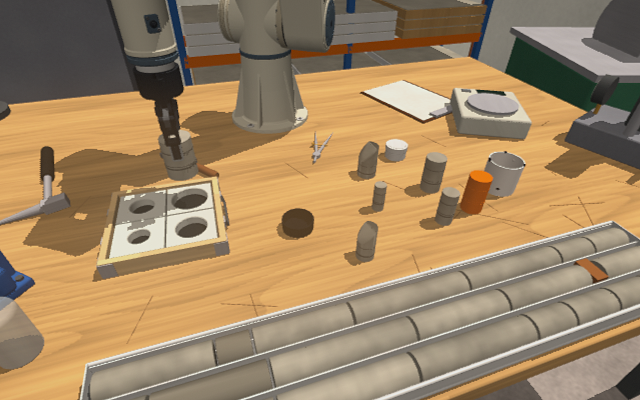

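The scene shows HQ held upright over its well at px (180,155). Commanded position is (422.5,-275.5), and the foot is at 100. Lowering now.

Emit:
{"api": "drive_tool", "payload": {
  "deltas": [
    [0, 0, 2, 0],
    [0, 0, 2, 0],
    [0, 0, 2, 0],
    [0, 0, 1.2, 0],
    [0, 0, 0.4, 0],
    [0, 0, 0.3, 0],
    [0, 0, 0.2, 0],
    [0, 0, 0.2, 0],
    [0, 0, 0.1, 0],
    [0, 0, 0.1, 0],
    [0, 0, 0, 0],
    [0, 0, 0, 0]
  ]
}}

```text
clock: 7.42
eef_pos: [422.9, -275.8, 75.9]
tcp_rot: [3.141, 0.001, 1.571]
contact_force: [-0.9, 0.2, 0.2]
opening: 0.701
```

Emit:
{"api": "drive_tool", "payload": {
  "deltas": [
    [0, 0, 0.05, 0],
    [0, 0, 0, 0],
    [0, 0, 0, 0]
  ]
}}

```text
clock: 7.67
eef_pos: [423.0, -275.8, 75.9]
tcp_rot: [3.141, 0.001, 1.571]
contact_force: [-3.3, 1.6, 9.6]
opening: 0.702
```

Force went from −6 to +9.6 N, so the core is seated. I release and rise.

Emit:
{"api": "drive_tool", "payload": {
  "deltas": [
    [0, 0, 0, 0],
    [0, 0, 0, 0],
    [0, 0, 0, 0],
    [0, 0, 0, 0],
    [0, 0, 0, 0],
    [0, 0, 0, 0]
  ],
  "jaw": 0
}}

```text
clock: 8.17
eef_pos: [422.6, -275.6, 74.8]
tcp_rot: [3.142, 0.0, 1.571]
contact_force: [-0.2, 0.0, -0.3]
opening: 1.002
```

Emit:
{"api": "drive_tool", "payload": {
  "deltas": [
    [0, 0, -1, 0],
    [0, 0, -2, 0],
    [0, 0, -2.5, 0],
    [0, 0, -2.5, 0],
    [0, 0, -2, 0]
  ]
}}

```text
clock: 8.58
eef_pos: [422.8, -275.7, 177.1]
tcp_rot: [3.141, 0.001, 1.571]
contact_force: [0.5, -0.7, 0.2]
opening: 0.997
```

Emit:
{"api": "drive_tool", "payload": {
  "deltas": [
    [3.47, 0.59, 0, 0],
    [3.47, 0.59, 0, 0],
    [3.47, 0.59, 0, 0],
    [3.47, 0.59, 0, 0],
    [3.47, 0.59, 0, 0],
    [3.47, 0.59, 0, 0],
    [3.47, 0.59, 0, 0],
    [3.47, 0.59, 0, 0],
    [3.47, 0.59, 0, 0],
    [3.47, 0.59, 0, 0],
    [3.47, 0.59, 0, 0],
    [3.47, 0.59, 0, 0]
  ]
}}

```text
clock: 9.58
eef_pos: [493.4, 142.8, 175.6]
tcp_rot: [3.141, -0.0, 1.571]
contact_force: [-0.1, -0.0, 0.5]
opening: 1.004
```

Emit:
{"api": "drive_tool", "payload": {
  "deltas": [
    [3.47, 0.59, 0, 0],
    [3.47, 0.59, 0, 0],
    [3.47, 0.59, 0, 0],
    [3.47, 0.59, 0, 0],
    [0, 0, 0, 0],
    [0, 0, 0, 0],
    [0, 0, 0, 0]
  ]
}}

```text
clock: 10.17
eef_pos: [516.4, 279.4, 174.9]
tcp_rot: [-3.141, 0.001, 1.572]
contact_force: [-0.1, -0.3, -0.2]
opening: 0.998
```

```bash
python3 -c "
from h import *
wrist_tops(88); p=topdisc(423,-276,98,30); cv2.imwrite('pics/t3.png',cv2.resize(p[160:290,370:530],(640,520),interpolation=cv2.INTER_CUBIC)[:,:,::-1])"
```

```text
blob px [448. 146.] n 2883 mid [613.1 329.9  86.1] ext [48.4 46.7  6.2]
blob px [317. 207.] n 3151 mid [515.7 282.5  86. ] ext [47.7 47.3  6.1]
blob px [ 30. 352.] n 445 mid [44.1 24.6 88. ] ext [ 85.2 130.9   9.9]
tcp [516.4 279.4 174.9]
disc n 585 z 96.9 xy [ 423.7 -276.1   96.9] ext [58.5 59.9  8.4]
```

View pics/t3.png

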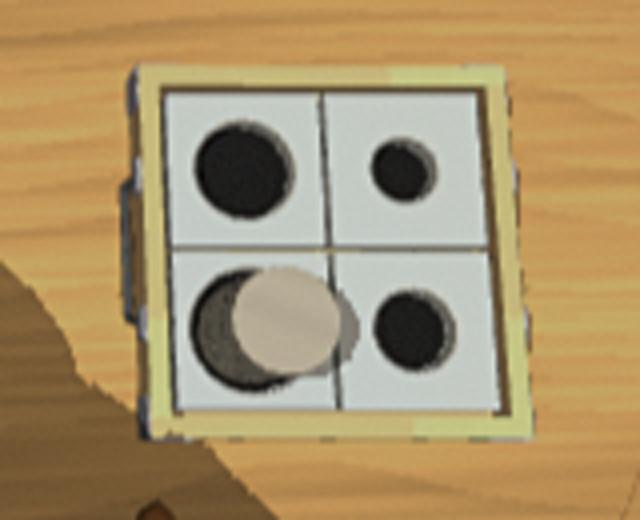

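HQ stands in its well with its top at 97 mm and its centre at (423.7,-276.1), crop px (287,320). NQ is under the gripper; the orange decoy is at (613,330), clear of the jaws.

Emit:
{"api": "drive_tool", "payload": {
  "deltas": [
    [0.12, -0.05, 2.5, 0],
    [0, 0, 2.5, 0],
    [0, 0, 2.5, 0],
    [0, 0, 2.3, 0],
    [0, 0, 1.5, 0],
    [0, 0, 0, 0],
    [0, 0, 0, 0]
  ]
}}

```text
clock: 10.85
eef_pos: [516.1, 279.7, 61.6]
tcp_rot: [-3.14, 0.001, 1.57]
contact_force: [0.4, 0.1, 0.4]
opening: 0.999
```

Emit:
{"api": "drive_tool", "payload": {
  "deltas": [
    [0, 0, 0, 0],
    [0, 0, 0, 0],
    [0, 0, 0, 0],
    [0, 0, 0, 0],
    [0, 0, 0, 0],
    [0, 0, 0, 0],
    [0, 0, 0, 0],
    [0, 0, 0, 0],
    [0, 0, 0, 0],
    [0, 0, 0, 0],
    [0, 0, 0, 0]
  ],
  "jaw": 1,
  "force": 45
}}

```text
clock: 11.77
eef_pos: [516.9, 281.2, 63.1]
tcp_rot: [3.14, -0.001, 1.571]
contact_force: [-2.1, -1.5, 6.2]
opening: 0.551
```

Emit:
{"api": "drive_tool", "payload": {
  "deltas": [
    [0, 0, -1, 0],
    [0, 0, -2.5, 0],
    [0, 0, -2.5, 0],
    [0, 0, -2.5, 0],
    [0, 0, -2.5, 0],
    [0, 0, -1, 0],
    [0, 0, 0, 0],
    [0, 0, 0, 0]
  ]
}}

```text
clock: 12.43
eef_pos: [516.3, 280.8, 181.7]
tcp_rot: [3.141, -0.0, 1.571]
contact_force: [-0.5, -0.4, -4.1]
opening: 0.548
```

Emit:
{"api": "drive_tool", "payload": {
  "deltas": [
    [-1.5, 0, 0, 0],
    [-3, 0, 0, 0],
    [-3.5, 0.05, 0, 0],
    [-3.5, 0.05, 0, 0],
    [-3.5, 0.05, 0, 0],
    [-3.5, 0.05, 0, 0],
    [-3.5, 0.05, 0, 0],
    [-3.5, 0.05, 0, 0],
    [-3.5, 0.05, 0, 0],
    [-3.5, 0.05, 0, 0],
    [-3.5, 0.05, 0, 0],
    [-3.5, 0, 0, 0]
  ]
}}

```text
clock: 13.43
eef_pos: [519.1, -116.1, 179.9]
tcp_rot: [-3.138, -0.001, 1.571]
contact_force: [0.5, -0.3, -3.6]
opening: 0.545
```

Emit:
{"api": "drive_tool", "payload": {
  "deltas": [
    [-3.5, 0, 0, 0],
    [-3.5, 0, 0, 0],
    [-3.5, 0, 0, 0],
    [-3.5, 0, 0, 0],
    [-1.5, 0, 0, 0],
    [-0.95, 0, 0, 0],
    [0, 0, 0, 0],
    [0, 0, 0, 0],
    [0, 0, 0, 0],
    [0, 0, 0, 0]
  ]
}}

```text
clock: 14.27
eef_pos: [520.9, -277.1, 181.6]
tcp_rot: [-3.141, -0.001, 1.572]
contact_force: [-0.5, -0.4, -3.0]
opening: 0.549
```

Emit:
{"api": "drive_tool", "payload": {
  "deltas": [
    [0, 0, 2.5, 0],
    [0, 0, 2.5, 0],
    [0, 0, 2.5, 0],
    [0, 0, 1.5, 0],
    [0, 0, 0.6, 0],
    [0, 0, 0.4, 0],
    [0, 0, 0.2, 0],
    [0, 0, 0.2, 0],
    [0, 0, 0.1, 0],
    [0, 0, 0.1, 0],
    [0, 0, 0, 0],
    [0, 0, 0, 0]
  ]
}}

```text
clock: 15.27
eef_pos: [521.5, -279.0, 77.1]
tcp_rot: [3.14, 0.001, 1.571]
contact_force: [-2.3, 0.6, 6.8]
opening: 0.547
```

Emit:
{"api": "drive_tool", "payload": {
  "deltas": [
    [0, 0, 0.05, 0],
    [0, 0, 0, 0],
    [0, 0, 0, 0]
  ]
}}

```text
clock: 15.52
eef_pos: [521.6, -279.1, 77.1]
tcp_rot: [3.14, 0.001, 1.571]
contact_force: [-3.8, 1.4, 12.0]
opening: 0.553
```

Seated again (+12 N). HQ stands nearby along the jaw direction, so I open only partway.

Emit:
{"api": "drive_tool", "payload": {
  "deltas": [
    [0, 0, 0, 0],
    [0, 0, 0, 0],
    [0, 0, 0, 0],
    [0, 0, 0, 0],
    [0, 0, 0, 0],
    [0, 0, 0, 0]
  ],
  "jaw": 0.22
}}

```text
clock: 16.02
eef_pos: [520.9, -278.6, 75.2]
tcp_rot: [-3.141, -0.0, 1.571]
contact_force: [-0.4, -0.5, -0.1]
opening: 0.777
```

Emit:
{"api": "drive_tool", "payload": {
  "deltas": [
    [0, 0, -1, 0],
    [0, 0, -2, 0],
    [0, 0, -2.5, 0],
    [0, 0, -2.5, 0],
    [0, 0, -2.5, 0]
  ]
}}

```text
clock: 16.43
eef_pos: [520.8, -278.5, 182.0]
tcp_rot: [-3.142, -0.0, 1.571]
contact_force: [0.2, -0.0, 0.1]
opening: 0.779
```

Emit:
{"api": "drive_tool", "payload": {
  "deltas": [
    [3.47, 0.74, 0, 0],
    [3.47, 0.74, 0, 0],
    [3.47, 0.74, 0, 0],
    [3.47, 0.74, 0, 0],
    [3.47, 0.74, 0, 0],
    [3.47, 0.74, 0, 0],
    [3.47, 0.74, 0, 0],
    [3.47, 0.74, 0, 0],
    [3.47, 0.74, 0, 0],
    [3.47, 0.74, 0, 0],
    [3.47, 0.74, 0, 0],
    [3.47, 0.74, 0, 0]
  ]
}}

```text
clock: 17.43
eef_pos: [609.9, 139.6, 181.1]
tcp_rot: [3.141, -0.0, 1.571]
contact_force: [1.0, -0.4, 0.1]
opening: 0.779
```

Emit:
{"api": "drive_tool", "payload": {
  "deltas": [
    [3.47, 0.74, 0, 0],
    [3.47, 0.74, 0, 0],
    [3.47, 0.7, 0, 0],
    [0, 0, 0, 0],
    [0, 0, 0, 0],
    [0, 0, 0, 0]
  ]
}}

```text
clock: 17.93
eef_pos: [631.1, 241.5, 180.4]
tcp_rot: [-3.141, 0.001, 1.571]
contact_force: [-0.4, -0.4, 0.8]
opening: 0.776
```

```bash
python3 -c "
from h import *
wrist_tops(78); p=topdisc(521,-279,102,24); cv2.imwrite('pics/t4.png',cv2.resize(p[130:290,170:530],(800,356),interpolation=cv2.INTER_CUBIC)[:,:,::-1])"
```

```text
blob px [319. 202.] n 1632 mid [631.2 244.9  76. ] ext [35.  35.4  5.7]
blob px [105. 267.] n 434 mid [412.3 173.8  77.7] ext [44.9 21.6  9.3]
blob px [  9. 338.] n 166 mid [ 79.6 -10.4  78. ] ext [17.8 79.   9.9]
tcp [631.1 241.5 180.4]
disc n 341 z 101.0 xy [ 520.6 -278.8  101. ] ext [46.3 46.3 11. ]
```

View pics/t4.png

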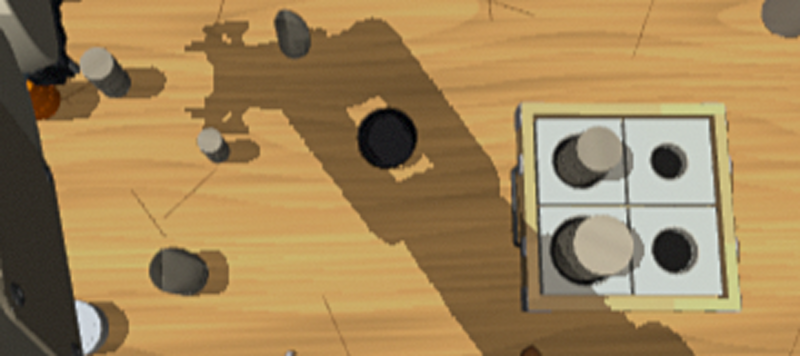

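NQ stands in its well with its top at 101 mm and centre at (520.6,-278.8), crop px (598,148). BQ is under the gripper.

Emit:
{"api": "drive_tool", "payload": {
  "deltas": [
    [0.1, 0, 2.5, 0],
    [0, 0, 2.5, 0],
    [0, 0, 2.5, 0],
    [0, 0, 2.9, 0],
    [0, 0, 2, 0],
    [0, 0, 0, 0],
    [0, 0, 0, 0]
  ]
}}

```text
clock: 18.62
eef_pos: [631.0, 241.5, 55.8]
tcp_rot: [-3.139, 0.001, 1.569]
contact_force: [0.1, 0.3, 1.0]
opening: 0.777
```

Emit:
{"api": "drive_tool", "payload": {
  "deltas": [
    [0, 0, 0, 0],
    [0, 0, 0, 0],
    [0, 0, 0, 0],
    [0, 0, 0, 0],
    [0, 0, 0, 0],
    [0, 0, 0, 0],
    [0, 0, 0, 0],
    [0, 0, 0, 0],
    [0, 0, 0, 0],
    [0, 0, 0, 0],
    [0, 0, 0, 0]
  ],
  "jaw": 1,
  "force": 40
}}

```text
clock: 19.53
eef_pos: [632.6, 243.2, 58.3]
tcp_rot: [3.139, -0.001, 1.571]
contact_force: [-0.9, -1.2, 7.4]
opening: 0.416
```

Emit:
{"api": "drive_tool", "payload": {
  "deltas": [
    [0, 0, -1, 0],
    [0, 0, -2.5, 0],
    [0, 0, -2.5, 0],
    [0, 0, -2.5, 0],
    [0, 0, -2.5, 0],
    [0, 0, -1, 0],
    [0, 0, 0, 0],
    [0, 0, 0, 0]
  ]
}}

```text
clock: 20.2
eef_pos: [631.4, 242.9, 176.3]
tcp_rot: [3.141, -0.0, 1.571]
contact_force: [0.4, 0.3, -3.6]
opening: 0.414
```

Emit:
{"api": "drive_tool", "payload": {
  "deltas": [
    [-1.5, -0.5, -0.5, 0],
    [-3.5, -1.2, -0.5, 0],
    [-3.5, -1.2, -0.5, 0],
    [-3.5, -1.2, -0.5, 0],
    [-3.5, -1.2, 0, 0],
    [-3.5, -1.2, 0, 0],
    [-3.5, -1.2, 0, 0],
    [-3.5, -1.2, 0, 0],
    [-3.5, -1.2, 0, 0],
    [-3.5, -1.2, 0, 0],
    [-3.5, -1.2, 0, 0],
    [-3.5, -1.2, 0, 0]
  ]
}}

```text
clock: 21.2
eef_pos: [492.0, -158.7, 194.8]
tcp_rot: [-3.139, -0.001, 1.571]
contact_force: [-0.4, 0.4, -2.8]
opening: 0.416
```

Emit:
{"api": "drive_tool", "payload": {
  "deltas": [
    [-3.5, -1.2, 0, 0],
    [-3.5, -1.2, 0, 0],
    [-3.5, -1.2, 0, 0],
    [-3.5, -1.2, 0, 0],
    [-3.5, -1.2, 0, 0],
    [-2.5, -0.9, 0, 0],
    [-1.67, -0.52, 0, 0],
    [0, 0, 0, 0],
    [0, 0, 0, 0],
    [0, 0, 0, 0],
    [0, 0, 0, 0]
  ]
}}

```text
clock: 22.12
eef_pos: [420.0, -372.6, 195.6]
tcp_rot: [-3.14, -0.001, 1.571]
contact_force: [-0.1, -0.1, -2.1]
opening: 0.418
```

Emit:
{"api": "drive_tool", "payload": {
  "deltas": [
    [0, 0, 2.5, 0],
    [0, 0, 3, 0],
    [0, 0, 3, 0],
    [0, 0, 2, 0],
    [0, 0, 1.0, 0],
    [0, 0, 0.5, 0],
    [0, 0, 0.2, 0],
    [0, 0, 0.2, 0],
    [0, 0, 0.1, 0],
    [0, 0, 0.1, 0],
    [0, 0, 0, 0],
    [0, 0, 0, 0]
  ]
}}

```text
clock: 23.12
eef_pos: [421.1, -374.5, 72.3]
tcp_rot: [3.14, 0.002, 1.571]
contact_force: [-1.6, 1.9, 7.4]
opening: 0.417
```

Emit:
{"api": "drive_tool", "payload": {
  "deltas": [
    [0, 0, 0.05, 0],
    [0, 0, 0, 0],
    [0, 0, 0, 0]
  ]
}}

```text
clock: 23.37
eef_pos: [421.1, -374.6, 72.2]
tcp_rot: [3.14, 0.002, 1.571]
contact_force: [-3.9, 3.4, 13.1]
opening: 0.42
```

Emit:
{"api": "drive_tool", "payload": {
  "deltas": [
    [0, 0, 0, 0],
    [0, 0, 0, 0],
    [0, 0, 0, 0],
    [0, 0, 0, 0],
    [0, 0, 0, 0],
    [0, 0, 0, 0]
  ],
  "jaw": 0.35
}}

```text
clock: 23.87
eef_pos: [420.3, -373.8, 69.8]
tcp_rot: [-3.142, -0.0, 1.571]
contact_force: [-0.8, -0.8, -0.3]
opening: 0.644
```

Emit:
{"api": "drive_tool", "payload": {
  "deltas": [
    [0, 0, -1, 0],
    [0, 0, -2, 0],
    [0, 0, -2.5, 0],
    [0, 0, -2.5, 0],
    [0, 0, -2.5, 0],
    [0, 0, -1.5, 0]
  ]
}}

```text
clock: 24.37
eef_pos: [421.0, -374.4, 193.1]
tcp_rot: [3.139, 0.002, 1.571]
contact_force: [0.4, -0.8, -0.5]
opening: 0.655
```

Emit:
{"api": "drive_tool", "payload": {
  "deltas": [
    [3.5, 0.9, 0, 0],
    [3.5, 0.9, 0, 0],
    [3.5, 0.9, 0, 0],
    [3.5, 0.9, 0, 0],
    [3.5, 0.9, 0, 0],
    [3.5, 0.9, 0, 0],
    [3.5, 0.9, 0, 0],
    [3.5, 0.9, 0, 0],
    [3.5, 0.9, 0, 0],
    [3.5, 0.9, 0, 0],
    [3.5, 0.9, 0, 0],
    [3.5, 0.9, 0, 0]
  ]
}}

```text
clock: 25.37
eef_pos: [528.5, 48.0, 190.6]
tcp_rot: [3.141, -0.0, 1.571]
contact_force: [0.6, -0.4, 0.1]
opening: 0.653
```

Emit:
{"api": "drive_tool", "payload": {
  "deltas": [
    [3.5, 0.9, 0, 0],
    [3.5, 0.9, 0, 0],
    [0.78, 0.17, 0, 0],
    [0, 0, 0, 0],
    [0, 0, 0, 0],
    [0, 0, 0, 0]
  ]
}}

```text
clock: 25.87
eef_pos: [547.5, 122.8, 189.9]
tcp_rot: [-3.141, 0.001, 1.57]
contact_force: [0.3, 0.0, 0.2]
opening: 0.647
```

```bash
python3 -c "
from h import *
wrist_tops(66); p=topdisc(420,-374,92,18)"
```

```text
blob px [170. 156.] n 542 mid [411.5 167.9  66. ] ext [47.7 31.6 10. ]
blob px [319. 194.] n 781 mid [547.6 126.5  64. ] ext [26.1 26.5  5.6]
blob px [ 12. 276.] n 338 mid [82.1  1.5 66. ] ext [ 20.6 106.5   9.9]
blob px [440. 271.] n 203 mid [670.   45.1  66. ] ext [30.7 23.   9.9]
tcp [547.5 122.8 189.9]
disc n 209 z 90.8 xy [ 420.8 -374.1   90.8] ext [34.3 34.9  9. ]
```

BQ stands in its well (top 90.8, centre (420.8,-374.1)). Next is AQ.

Emit:
{"api": "drive_tool", "payload": {
  "deltas": [
    [0.05, 0, 2.5, 0],
    [0, 0, 3, 0],
    [0, 0, 3, 0],
    [0, 0, 3, 0],
    [0, 0, 2.45, 0],
    [0, 0, 0, 0],
    [0, 0, 0, 0]
  ]
}}

```text
clock: 26.55
eef_pos: [547.1, 123.3, 49.7]
tcp_rot: [-3.139, 0.001, 1.57]
contact_force: [1.1, -0.4, -1.1]
opening: 0.651
```

Emit:
{"api": "drive_tool", "payload": {
  "deltas": [
    [0, 0, 0, 0],
    [0, 0, 0, 0],
    [0, 0, 0, 0],
    [0, 0, 0, 0],
    [0, 0, 0, 0],
    [0, 0, 0, 0],
    [0, 0, 0, 0],
    [0, 0, 0, 0],
    [0, 0, 0, 0],
    [0, 0, 0, 0],
    [0, 0, 0, 0]
  ],
  "jaw": 1,
  "force": 35
}}

```text
clock: 27.47
eef_pos: [549.2, 124.6, 52.2]
tcp_rot: [3.139, -0.0, 1.571]
contact_force: [-1.4, -1.8, 7.8]
opening: 0.307
```

Emit:
{"api": "drive_tool", "payload": {
  "deltas": [
    [0, 0, -1, 0],
    [0, 0, -2.5, 0],
    [0, 0, -2.5, 0],
    [0, 0, -2.5, 0],
    [0, 0, -2.5, 0],
    [0, 0, -1, 0],
    [0, 0, 0, 0],
    [0, 0, 0, 0]
  ]
}}

```text
clock: 28.13
eef_pos: [548.0, 124.5, 170.5]
tcp_rot: [3.141, -0.0, 1.571]
contact_force: [-0.5, 0.4, -1.3]
opening: 0.305
```

Emit:
{"api": "drive_tool", "payload": {
  "deltas": [
    [-1.5, -0.2, -0.5, 0],
    [-3.5, -0.2, -0.5, 0],
    [-3.5, -0.2, -0.5, 0],
    [-3.5, -0.2, -0.5, 0],
    [-3.5, -0.2, 0, 0],
    [-3.5, -0.2, 0, 0],
    [-3.5, -0.2, 0, 0],
    [-3.5, -0.2, 0, 0],
    [-3.5, -0.2, 0, 0],
    [-3.5, -0.2, 0, 0],
    [-3.5, -0.2, 0, 0],
    [-3.5, -0.2, 0, 0]
  ]
}}

```text
clock: 29.13
eef_pos: [522.6, -276.7, 188.1]
tcp_rot: [-3.139, -0.002, 1.571]
contact_force: [0.9, -0.4, -1.8]
opening: 0.305
```

Emit:
{"api": "drive_tool", "payload": {
  "deltas": [
    [-3.5, -0.2, 0, 0],
    [-3.5, -0.2, 0, 0],
    [-2, -0.2, 0, 0],
    [-1.13, 0, 0, 0],
    [0, 0, 0, 0],
    [0, 0, 0, 0],
    [0, 0, 0, 0],
    [0, 0, 0, 0]
  ]
}}

```text
clock: 29.8
eef_pos: [518.1, -375.2, 189.9]
tcp_rot: [-3.141, -0.001, 1.572]
contact_force: [-0.1, -0.3, -1.7]
opening: 0.306
```

Emit:
{"api": "drive_tool", "payload": {
  "deltas": [
    [0, 0, 2.5, 0],
    [0, 0, 3, 0],
    [0, 0, 3, 0],
    [0, 0, 2, 0],
    [0, 0, 1.0, 0],
    [0, 0, 0.5, 0],
    [0, 0, 0.2, 0],
    [0, 0, 0.2, 0],
    [0, 0, 0.1, 0],
    [0, 0, 0.1, 0],
    [0, 0, 0, 0],
    [0, 0, 0, 0]
  ]
}}

```text
clock: 30.8
eef_pos: [518.9, -377.4, 66.2]
tcp_rot: [3.14, 0.001, 1.571]
contact_force: [-0.3, 1.0, 6.7]
opening: 0.308
```

Seated (+6.7 N). I release, rise, and back away to clear the camera view.

Emit:
{"api": "drive_tool", "payload": {
  "deltas": [
    [0, 0, 0, 0],
    [0, 0, 0, 0],
    [0, 0, 0, 0],
    [0, 0, 0, 0],
    [0, 0, 0, 0],
    [0, 0, 0, 0]
  ],
  "jaw": 0.45
}}

```text
clock: 31.3
eef_pos: [518.0, -376.8, 64.2]
tcp_rot: [-3.141, -0.0, 1.571]
contact_force: [0.2, 0.1, -0.3]
opening: 0.55
```

Emit:
{"api": "drive_tool", "payload": {
  "deltas": [
    [0, 0, -1, 0],
    [0, 0, -2, 0],
    [0, 0, -3, 0],
    [0, 0, -3, 0],
    [0, 0, -3, 0],
    [0, 0, -3, 0],
    [3.5, 0, 0, 0],
    [3.5, 0, 0, 0],
    [3.5, 0, 0, 0],
    [3.5, 0, 0, 0],
    [3.5, 0, 0, 0],
    [3.5, 0, 0, 0]
  ]
}}

```text
clock: 32.3
eef_pos: [517.8, -165.3, 215.1]
tcp_rot: [3.141, 0.0, 1.57]
contact_force: [1.1, -0.3, 0.6]
opening: 0.551
```

Emit:
{"api": "drive_tool", "payload": {
  "deltas": [
    [3.5, 0, 0, 0],
    [3.5, 0, 0, 0],
    [3.5, 0, 0, 0],
    [3.5, 0, 0, 0],
    [3.5, 0, 0, 0],
    [3.5, 0, 0, 0],
    [3, 0, 0, 0],
    [0, 0, 0, 0],
    [0, 0, 0, 0],
    [0, 0, 0, 0],
    [0, 0, 0, 0]
  ]
}}

```text
clock: 33.22
eef_pos: [518.0, 72.3, 214.5]
tcp_rot: [3.141, 0.0, 1.57]
contact_force: [0.7, -0.5, 0.5]
opening: 0.548
```

```bash
python3 -c "
from h import *
for x,y,z,R in[(423,-276,98,30),(521,-279,102,24),(420,-374,92,18),(518,-377,80,13),(411,170,80,25),(670,45,70,20)]: p=topdisc(x,y,z,R)
q,_=cams.grab_frame('scene')
cv2.imwrite('pics/t5.png',np.vstack([cv2.resize(p[130:290,170:530],(800,356))[:220],cv2.resize(p[170:280,380:520],(400,314)).repeat(2,1)[:, :800] ])[:,:,::-1]); cv2.imwrite('pics/t5.png',p[:,:,::-1]); cv2.imwrite('pics/s5.png',cv2.resize(q[100:290,80:500],(800,362),interpolation=cv2.INTER_CUBIC)[:,:,::-1])"
```

```text
disc n 583 z 96.9 xy [ 423.7 -276.3   96.9] ext [58.7 59.3  8.9]
disc n 340 z 101.0 xy [ 520.4 -278.9  101. ] ext [47.1 47.1  8.9]
disc n 208 z 90.9 xy [ 420.8 -374.2   90.9] ext [34.2 34.8  7.3]
disc n 107 z 78.7 xy [ 518.4 -377.2   78.7] ext [24.6 25.9  8.6]h.py:24: RuntimeWarning: Mean of empty slice.
  q=np.argwhere(m).mean(0); zz=np.median(W[...,2][m]); e=np.ptp(W[m],axis=0)
  ret = um.true_divide(
  return _methods._mean(a, axis=axis, dtype=dtype,
  ret = ret.dtype.type(ret / rcount)
Traceback (most recent call last):
  File "h.py", line 24, in topdisc
    q=np.argwhere(m).mean(0); zz=np.median(W[...,2][m]); e=np.ptp(W[m],axis=0)
                                                           ~~~~~~^^^^^^^^^^^^^
ValueError: zero-size array to reduction operation maximum which has no identity
```

The four core tops are at the right heights and places. The script failed at the first stub because the arm hides it from the top camera, so I check the stubs in the scene view.

```bash
python3 -c "
from h import *
q,_=cams.grab_frame('scene'); cv2.imwrite('pics/s6.png',cv2.resize(q[100:290,80:500],(800,362),interpolation=cv2.INTER_CUBIC)[:,:,::-1])"
```

```text
(no output)
```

View pics/s6.png

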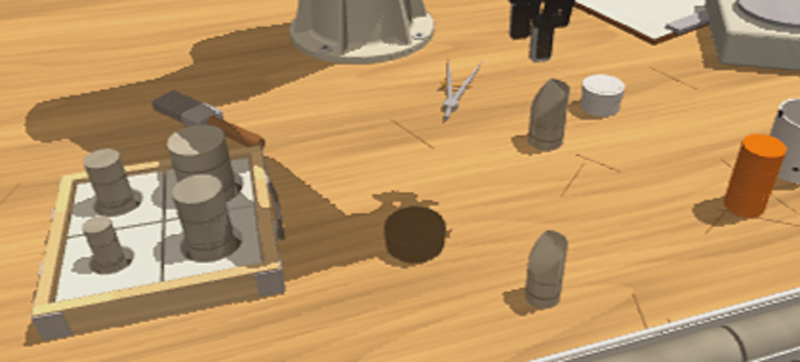

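The crop shows all four cores upright in their wells at (110,182), (200,165), (105,245) and (207,217). Both stubs stand where they were, at (548,115) and (546,270), and the gripper is clear. Handing in.

```bash
python3 -c "
from rig import job
print(job.sign_off())"
```

```text
the job is handed in; nothing more can be done
None
```

All four square-sawn cores are packed, and the job was handed in at about 34 s on the robot's clock. I placed them in the order HQ, NQ, BQ, AQ, each in its own well and lowered until the force sensor showed it on the floor before release.

- **Cores:** the last top-camera check, with the gripper clear, put all four tops within about 1.5 mm of the expected heights and within 1.1 mm of their well centres. The final scene picture shows all four upright.
- **Stubs:** both still stand in place in that picture. My numeric check of them failed because the arm hid the first stub from the top camera, so their positions were confirmed by eye only.
- **Disagreement:** the wrist camera read y about 2 to 4 mm higher than the top camera. I gripped between the two readings; the wells leave about 7 mm all round.

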